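# Load the gluing posts with their slotted weights

### The job

Two guitar bridges are being glued down and need their weights: load each gluing post with the two slotted discs of its own colour, stem through the slot and each disc centred and lying flat, the large one on the pan and the small one on top of it. Turn the small disc so that its slot lies at right angles to the slot of the large one below, so that neither can slide off. Leave the two grey discs where they are.

Things in the scene. Friction and masses are not known exactly. Their poses are not given: they have to be found in the camera images.
- orange_large_mid (a point): Loose large orange steel disc, 64 mm across, 12 mm thick (0.25 kg or so), lying flat. A straight slot 16 mm wide, open at the rim, runs from 8 mm behind the centre out through the rim along the disc's own +x. The point is the disc's centre, half-way up (6 mm above its underside); z up. Belongs on the orange post, lowest.
- orange_small_mid (a point): Loose small orange steel disc, 46 mm across, 12 mm thick (0.11 kg or so), lying flat. A straight slot 16 mm wide, open at the rim, runs from 8 mm behind the centre out through the rim along the disc's own +x. The point is the disc's centre, half-way up (6 mm above its underside); z up. Belongs on the orange post, on top of the large one.
- blue_large_mid (a point): Loose large blue steel disc, 64 mm across, 12 mm thick (0.25 kg or so), lying flat. A straight slot 16 mm wide, open at the rim, runs from 8 mm behind the centre out through the rim along the disc's own +x. The point is the disc's centre, half-way up (6 mm above its underside); z up. Belongs on the blue post, lowest.
- blue_small_mid (a point): Loose small blue steel disc, 46 mm across, 12 mm thick (0.11 kg or so), lying flat. A straight slot 16 mm wide, open at the rim, runs from 8 mm behind the centre out through the rim along the disc's own +x. The point is the disc's centre, half-way up (6 mm above its underside); z up. Belongs on the blue post, on top of the large one.
- grey_large_mid (a point): Loose large grey steel disc, 64 mm across, 12 mm thick (0.25 kg or so), lying flat. A straight slot 16 mm wide, open at the rim, runs from 8 mm behind the centre out through the rim along the disc's own +x. The point is the disc's centre, half-way up (6 mm above its underside); z up. Not wanted: stays where it lies.
- grey_small_mid (a point): Loose small grey steel disc, 46 mm across, 12 mm thick (0.11 kg or so), lying flat. A straight slot 16 mm wide, open at the rim, runs from 8 mm behind the centre out through the rim along the disc's own +x. The point is the disc's centre, half-way up (6 mm above its underside); z up. Not wanted: stays where it lies.
- post_orange: Fixed gluing post: a 130 x 105 x 4 mm spruce plate with a dark bridge blank on it, held down by a round orange load pan 80 mm across whose flat top is 18 mm above the origin, with a plain steel stem 6 mm thick standing upright from the pan's centre, round-ended, its tip 60 mm above the origin. Origin: on the bench surface under the plate, on the stem's axis; z up.
- post_blue: Fixed gluing post: a 130 x 105 x 4 mm spruce plate with a dark bridge blank on it, held down by a round blue load pan 80 mm across whose flat top is 18 mm above the origin, with a plain steel stem 6 mm thick standing upright from the pan's centre, round-ended, its tip 60 mm above the origin. Origin: on the bench surface under the plate, on the stem's axis; z up.
Things that resemble listed ones, but are neither listed nor needed, are in the scene too. What is shaped like the part that bears blue_large_mid but pink is not meant. What is shaped like the part that bears orange_large_mid but green is not meant.

How it is judged (in metres and radians):
At the end, for the whole second after the job is handed in: Each coloured disc is on its colour's post, centre within 10 mm of the stem, flat within 7 degrees, the large one on the pan, the small one on it; their slots at right angles within 32 degrees; all released and at rest; both grey discs within 30 mm of where they began (horizontal distance between each of orange_large_mid, orange_small_mid and post_orange below 0.01 m and z of orange_large_mid in the frame of post_orange between 0.02 and 0.029 m and angle between each of orange_large_mid, orange_small_mid, blue_large_mid, blue_small_mid's own z axis and vertical below 0.12 rad and z of orange_small_mid in the frame of post_orange between 0.031 and 0.041 m and horizontal distance between each of blue_large_mid, blue_small_mid and post_blue below 0.01 m and z of blue_large_mid in the frame of post_blue between 0.02 and 0.029 m and z of blue_small_mid in the frame of post_blue between 0.031 and 0.041 m and angle between the x axis of orange_large_mid and the x axis of orange_small_mid, either way round above 1 rad and angle between the x axis of blue_large_mid and the x axis of blue_small_mid, either way round above 1 rad and linear speed of each of orange_large, orange_small, blue_large, blue_small below 0.02 m/s and angular speed of each of orange_large, orange_small, blue_large, blue_small below 0.3 rad/s and distance of each of grey_large_mid, grey_small_mid from where it was at the start of the episode below 0.03 m); the robot touches nothing.
It fails at once if the large grey disc is pushed or carried off (more than 30 mm) (distance of grey_large_mid from where it was at the start of the episode above 0.03 m).
It fails at once if the small grey disc is pushed or carried off (more than 30 mm) (distance of grey_small_mid from where it was at the start of the episode above 0.03 m).
It also fails if it takes over 112 s, if anything falls off the work surface, if the arm or the gripper's body presses on something with over 40 N, if the wrist force passes 120 N, or if a joint passes its speed limit or range.

### The arm

A 7-joint arm with a two-finger parallel gripper is mounted at the origin on the work surface. World frame = base frame: x ahead of the robot, y to its left, z up, the work surface at z = 0. Lengths are in m, angles in degrees, forces in N, time in s.
With the tool pointing down it reaches from about 0.425 to 0.875 m from the base axis. Payload 4.7 kg.
Tool frame: the origin (TCP) lies between the finger pads; the fingertips stand 8 mm ahead of it and the grasp point (between the pads) lies 11 mm behind it; z points along the fingers, y is the line along which they close (so a half turn about z gives the same grasp; the last joint's range is limited). The gripper opens to 87 mm and grips with 3 to 60 N. Pads are 19 mm wide; open, the fingers measure 117 mm over their backs; the gripper's body (75 mm by 190 mm) begins 51 mm behind the grasp point.
Start: joints at [-75.338, 18.392, -4.016, 83.108, 1.295, 78.541, -3.26], TCP at [0.156, 0.631, 0.231] pointing down, gripper open.
Joint ranges: [-163.93, 163.93], [-17.29, 119.83], [-79.2, 71.16], [3.27, 140.29], [-89.18, 269.18], [5.43, 117.66], [-154.24, 154.24]. Speed limits (degrees/s): [147.25, 147.25, 180, 180, 180, 180, 180].

### API

Orientations are given as [roll, pitch, yaw] about the fixed x, y, z axes, in that order (R = Rz(yaw) Ry(pitch) Rx(roll)).
In Python, from cell import env, viewer gives the robot as it stands. The module is installed in compiled form; this text tells all that it offers.
- The arm moves only by the tool arm_command, never from a script. Its argument "series" is a list of rows, each a list of 2 entries, a list of its own where there are three numbers: the shift along the tool's x, y, z in mm, then the turn about the tool's z in rad. A call has exactly 5 rows; each row is the pose to reach, as a shift and turn from the pose commanded when the call began, along the tool's axes at that moment; what a row does not reach only later rows make up. A row lasts 1/10 s, in which the tool goes at most 50 mm and 8.59 degrees, less where a joint would pass 70% of its speed; a pose out of reach is approached as far as the arm can. A call with a gripper value outside its range is refused whole. "grip" is the gripper command: -1 is fully open, 1 is shut, values between are in proportion, set as the call begins (left out, the last holds). The fingers move at their own pace and stop on an object; "grip_force" is the grip in N (left out, the last holds). Time passes only in rows, so rows that repeat a pose let the fingers close, or fill a call up. It gives the time, the measured TCP pose, the force, the opening and the grip force at its end, in the units of the state.
- env.get_obs(): the state, without advancing time (a new reading comes with each control period).
- viewer.read_camera(name): name is "scene" or "top" or "wrist"; returns (picture, depth): 420x560x3 uint8, blue, green, red; 420x560 float32, m along the optical axis (not along the pixel's ray), 0 where there is no reading.
- viewer.calibration(name): a dict with "K" (3x3 intrinsics, pixels), "T" (4x4, takes a point from camera to world coordinates); the wrist camera has in their place "hand_eye" (4x4, takes a point from camera to tool coordinates, whose origin is the TCP and whose axes are the flange's). Camera axes: x right, y up, looking along -z (the intrinsics and any distortion apply to the point x, -y, -z); pixel columns grow to the right and rows downward; lengths in m; the calibration is good to about 2 mm. A picture is of the moment at which its call begins: read the wrist's pose just before it. calibration takes no time and is no camera call.
- env.sign_off(): hands the job in; it is judged then, once.
The state is a dict: "time_s": time; "qpos": joint angles; "joint_velocities": joint speeds; "effort": joint torques, N m; "tool_pos": TCP position; "tool_rot": TCP orientation; "force": force on the tool from outside, world axes, zero at the start; "wrist_torque": the same for the moment, N m; "grip_width": finger opening in m; "grasp_force": force on a finger pad.
Only numpy, scipy, OpenCV 4.12 (cv2) and the standard library are available. Lean on these libraries where they do the work, as an engineer would, in place of code of your own. Each camera call takes 0.05 s, during which the arm holds its last target. There are 200 camera calls.

## Working session

There is one attempt and no reset: what is moved stays moved. The work goes in short steps, Python scripts to look and compute and a tool call to move; the robot and the scene stay as the last step left them, time stands still between calls to the robot, and variables do not carry over. Pictures are saved under pics/ and viewed, at most 14 in all, crops included, and the job is handed in when it is done.

Besides the shell and the picture viewer there is one more tool, called as name(argument=value, ...), one argument or row to a line, values as JSON. arm_command: Moves the arm, as the interface text tells. Its arguments: {"type":"object","properties":{"series":{"type":"array"},"grip":{"type":"number"},"grip_force":{"type":"number"}},"required":["series"]}

```bash
mkdir -p pics; cat > h.py <<'E'
import numpy as np, cv2
from cell import env, viewer
def px(name,u,v,z=None,d=None,tool=None):
    c=viewer.calibration(name);K=np.array(c["K"]);T=np.array(c["T"]) if "T" in c else tool@np.array(c["hand_eye"])
    r=np.array([(u-K[0,2])/K[0,0],-(v-K[1,2])/K[1,1],-1.])
    if d is None:
        R=T[:3,:3]@r; d=(z-T[2,3])/R[2]
    return T[:3,:3]@(r*d)+T[:3,3]
E
python3 - <<'E'
from h import *
o=env.get_obs();print({k:np.round(v,3) for k,v in o.items()})
for n in("top","scene"):
    p,d=viewer.read_camera(n);cv2.imwrite(f"pics/{n}0.png",p);np.save(f"{n}0.npy",d)
    print(n,viewer.calibration(n))
print(viewer.calibration("wrist"))
E
```

```text
{'time_s': np.float64(0.0), 'qpos': array([-75.339,  18.44 ,  -4.016,  83.174,   1.294,  78.543,  -3.262]), 'joint_velocities': array([ 0.018, -0.02 , -0.055, -0.027,  0.102,  0.056, -0.052]), 'effort': array([-0.0000e+00, -4.9127e+01, -4.0400e-01, -3.1253e+01, -6.4000e-02,
        4.4000e-02,  0.0000e+00]), 'tool_pos': array([0.156, 0.631, 0.229]), 'tool_rot': array([-1.79889e+02,  5.00000e-03,  1.66147e+02]), 'force': array([-0.313, -0.174, -0.686]), 'wrist_torque': array([ 0.007, -0.023,  0.088]), 'grasp_force': np.float64(0.0), 'grip_width': np.float64(0.087)}
top {'K': array([[430.55787635,   0.        , 275.56690133],
       [  0.        , 430.55787635, 208.70501412],
       [  0.        ,   0.        ,   1.        ]]), 'T': array([[-6.08618984e-04,  9.93455667e-01, -1.14216757e-01,
         4.76372893e-01],
       [-9.99948415e-01,  5.53422161e-04,  1.01420142e-02,
        -5.00483218e-03],
       [ 1.01388516e-02,  1.14217038e-01,  9.93404083e-01,
         8.97367448e-01],
       [ 0.00000000e+00,  0.00000000e+00,  0.00000000e+00,
         1.00000000e+00]])}
scene {'K': array
[... 215 characters left out ...]

       [ 0.50100981, -0.49562961,  0.70946491,  0.63735757],
       [-0.01127846,  0.81596332,  0.57799364,  0.56173833],
       [ 0.        ,  0.        ,  0.        ,  1.        ]])}
{'K': array([[346.43501695,   0.        , 276.28407873],
       [  0.        , 346.43501695, 209.85434544],
       [  0.        ,   0.        ,   1.        ]]), 'hand_eye': array([[ 2.94777828e-05,  9.69902924e-01,  2.43491923e-01,
         6.58475043e-02],
       [ 9.99999658e-01,  1.72559477e-04, -8.08419890e-04,
        -1.16913007e-03],
       [-8.26105654e-04,  2.43491864e-01, -9.69902588e-01,
        -1.53734893e-01],
       [ 0.00000000e+00,  0.00000000e+00,  0.00000000e+00,
         1.00000000e+00]])}
```

View pics/top0.png

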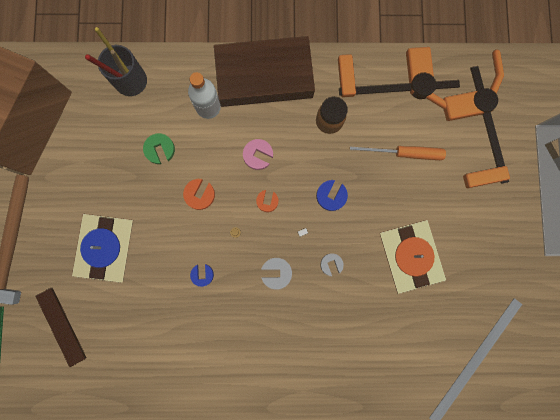

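View pics/scene0.png

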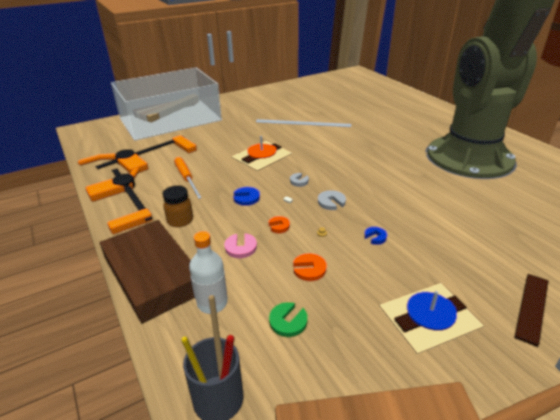

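Candidates (top view):
- **Large orange:** (199,194), not the green one at (159,149).
- **Small orange:** (267,201).
- **Large blue:** (332,195), not the pink one at (258,154).
- **Small blue:** (202,275).
- **Grey, leave alone:** (276,273) and (332,264).
- **Posts:** blue (100,248), orange (415,257).

Next I'll measure these and check them in one crop.

```bash
python3 - <<'E'
from h import *
p=cv2.imread("pics/top0.png");d=np.load("top0.npy")
hsv=cv2.cvtColor(p,cv2.COLOR_BGR2HSV).astype(int);h,s,v=hsv[...,0],hsv[...,1],hsv[...,2]
M={'o':(h<14)&(s>190)&(v>150),'b':(h>105)&(h<130)&(s>150),'g':(s<40)&(v>110)}
for n,c,u,w,z,r in [("oL",'o',199,194,12,32),("oS",'o',267,201,12,23),("bL",'b',332,195,12,32),("bS",'b',202,275,12,23),("gL",'g',276,273,12,32),("gS",'g',332,264,12,23),("Po",'o',415,257,18,40),("Pb",'b',100,248,18,40)]:
    m=np.zeros(d.shape,np.uint8);m[w-26:w+26,u-26:u+26]=M[c][w-26:w+26,u-26:u+26]
    k,l,st,ce=cv2.connectedComponentsWithStats(m);i=1+np.argmax(st[1:,4]);ys,xs=np.nonzero(l==i)
    P=np.array([px("top",a,b,z/1000)[:2] for a,b in zip(xs,ys)],np.float32)
    (cx,cy),rr=cv2.minEnclosingCircle(P);q=np.array([cx,cy])-P.mean(0)
    dz=px("top",u-8,w+8,d=d[w+8,u-8])[2]
    print(n,np.round([cx,cy,rr],4),r,"slot",np.round(np.degrees(np.arctan2(q[1],q[0]))),np.round(np.hypot(*q)*1e3,1),"z",round(dz,3),"R",round(np.hypot(cx,cy),3))
cv2.imwrite("pics/crop0.png",cv2.resize(p[130:300,60:450],None,fx=2,fy=2,interpolation=cv2.INTER_CUBIC))
E
```

```text
Traceback (most recent call last):
ValueError: attempt to get argmax of an empty sequence
```

```bash
cat > m.py <<'E'
from h import *
p=cv2.imread("pics/top0.png");d=np.load("top0.npy")
hsv=cv2.cvtColor(p,cv2.COLOR_BGR2HSV).astype(int);h,s,v=hsv[...,0],hsv[...,1],hsv[...,2]
print(hsv[200,190],hsv[200,325],hsv[280,284],hsv[300,300])
M={'o':(h<14)&(s>165)&(v>130),'b':(h>105)&(h<130)&(s>150),'g':(s<60)&(v>90)}
for n,c,u,w,z,r in [("oL",'o',199,194,12,32),("oS",'o',267,201,12,23),("bL",'b',332,195,12,32),("bS",'b',202,275,12,23),("gL",'g',276,273,12,32),("gS",'g',332,264,12,23),("Po",'o',415,257,18,40),("Pb",'b',100,248,18,40)]:
    m=np.zeros(d.shape,np.uint8);m[w-26:w+26,u-26:u+26]=M[c][w-26:w+26,u-26:u+26]
    k,l,st,ce=cv2.connectedComponentsWithStats(m)
    if k<2: print(n,"none",hsv[w+8,u-8]);continue
    i=1+np.argmax(st[1:,4]);ys,xs=np.nonzero(l==i)
    P=np.array([px("top",a,b,z/1000)[:2] for a,b in zip(xs,ys)],np.float32)
    (cx,cy),rr=cv2.minEnclosingCircle(P);q=np.array([cx,cy])-P.mean(0)
    dz=px("top",u-8,w+8,d=d[w+8,u-8])[2]
    print(n,np.round([cx,cy,rr],4),r,"slot",np.round(np.degrees(np.arctan2(q[1],q[0]))),np.round(np.hypot(*q)*1e3,1),"z",round(dz,3),"R",round(np.hypot(cx,cy),3))
cv2.imwrite("pics/crop0.png",cv2.resize(p[130:300,60:450],None,fx=2,fy=2,interpolation=cv2.INTER_CUBIC))
E
python3 m.py
```

```text
[  9 175 186] [116 167 151] [ 30   2 156] [ 17  90 136]
oL [0.6098 0.1461 0.032 ] 32 slot -24.0 2.9 z 0.01 R 0.627
oS [0.5954 0.0043 0.0228] 23 slot -8.0 3.1 z -0.001 R 0.595
bL [ 0.6074 -0.131   0.0316] 32 slot -22.0 3.7 z 0.012 R 0.621
bS [0.4431 0.1366 0.0227] 23 slot 1.0 2.9 z 0.01 R 0.464
gL [ 0.4465 -0.0144  0.0326] 32 slot 83.0 2.8 z 0.009 R 0.447
gS [ 0.4636 -0.1285  0.0236] 23 slot -163.0 3.1 z 0.01 R 0.481Traceback (most recent call last):
  File "m.py", line 11, in <module>
    P=np.array([px("top",a,b,z/1000)[:2] for a,b in zip(xs,ys)],np.float32)
                ~~^^^^^^^^^^^^^^^^^^
  File "h.py", line 4, in px
    c=viewer.calibration(name);K=np.array(c["K"]);T=np.array(c["T"]) if "T" in c else tool@np.array(c["hand_eye"])
ValueError: time passes only in moves, steps and waits
```

```bash
python3 - <<'E'
from cell import env,viewer
import pickle
pickle.dump({n:{k:v for k,v in viewer.calibration(n).items()} for n in("top","scene","wrist")},open("cal.pkl","wb"))
E
sed -i 's/c=viewer.calibration(name)/c=CAL[name]/; s/^import.*/&\nimport pickle; CAL=pickle.load(open("cal.pkl","rb"))/' h.py; python3 m.py
```

```text
[  9 175 186] [116 167 151] [ 30   2 156] [ 17  90 136]
oL [0.6098 0.1461 0.032 ] 32 slot -24.0 2.9 z 0.01 R 0.627
oS [0.5954 0.0043 0.0228] 23 slot -8.0 3.1 z -0.001 R 0.595
bL [ 0.6074 -0.131   0.0316] 32 slot -22.0 3.7 z 0.012 R 0.621
bS [0.4431 0.1366 0.0227] 23 slot 1.0 2.9 z 0.01 R 0.464
gL [ 0.4465 -0.0144  0.0326] 32 slot 83.0 2.8 z 0.009 R 0.447
gS [ 0.4636 -0.1285  0.0236] 23 slot -163.0 3.1 z 0.01 R 0.481
Po [ 0.4806 -0.2975  0.0395] 40 slot -57.0 1.0 z 0.019 R 0.565
Pb [0.4981 0.3421 0.0392] 40 slot 61.0 0.2 z 0.017 R 0.604
```

View pics/crop0.png

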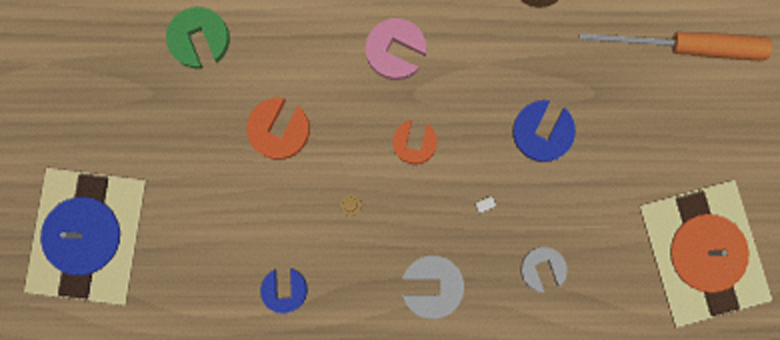

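```bash
cat >> h.py <<'E'
from scipy.spatial.transform import Rotation as Ro
def tool(o=None):
    o=o or env.get_obs();T=np.eye(4);T[:3,:3]=Ro.from_euler("xyz",o["tool_rot"],degrees=True).as_matrix();T[:3,3]=o["tool_pos"];return T
def plan(*g):
    "from measured pose through (x,y,z,yaw) goals; shifts mm in tool axes of the previous goal, turn rad"
    o=env.get_obs();T=tool(o);print("now",np.round(o["tool_pos"],4),np.round(o["tool_rot"],1),"t",o["time_s"])
    for x,y,z,w in g:
        s=T[:3,:3].T@(np.array([x,y,z])-T[:3,3])*1e3
        N=Ro.from_euler("xyz",[180,0,w],degrees=True).as_matrix()
        a=Ro.from_matrix(T[:3,:3].T@N).as_rotvec()
        print("->",(x,y,z,w),"shift",np.round(s,1),"turn",np.round(a[2],3),"tilt",np.round(a[:2],3))
        T=np.eye(4);T[:3,:3]=N;T[:3,3]=[x,y,z]
E
python3 -c "
from h import *
plan((.610,.146,.12,154))"
```

```text
now [0.1556 0.6306 0.2296] [-179.9    0.   166.1] t 0.1
-> (0.61, 0.146, 0.12, 154) shift [-557.2 -361.5  110.3] turn 0.212 tilt [-0.002  0.   ]
```

arm_command(
  series=[
    [[-37,-24,0],0.04],
    [[-74,-48,0],0.08],
    [[-112,-72,0],0.12],
    [[-149,-96,0],0.16],
    [[-186,-120,0],0.21],
  ],
  grip=-1,
)

```text
time_s: 0.6
tool_pos: [0.3084, 0.4683, 0.2302]
tool_rot: [-180.0, -0.0, 154.0]
force: [0.0, 0.6, 0.4]
grip_width: 0.087
grasp_force: 0.0
```

```bash
python3 -c "
from h import *
plan((.610,.146,.13,154))"
```

```text
now [0.3084 0.4683 0.2302] [-180.   -0.  154.] t 0.6
-> (0.61, 0.146, 0.13, 154) shift [-412.3 -157.5  100.3] turn 0.0 tilt [-0.001 -0.   ]
```

arm_command(
  series=[
    [[-41,-16,10],0],
    [[-82,-32,20],0],
    [[-123,-47,30],0],
    [[-164,-63,40],0],
    [[-206,-79,50],0],
  ],
)

```text
time_s: 1.1
tool_pos: [0.459, 0.3076, 0.18]
tool_rot: [-180.0, -0.0, 154.1]
force: [-0.3, 1.2, 0.0]
grip_width: 0.0869
grasp_force: 0.0
```

arm_command(
  series=[
    [[-41,-16,10],0],
    [[-82,-32,20],0],
    [[-123,-47,30],0],
    [[-164,-63,40],0],
    [[-206,-79,50],0],
  ],
)

```text
time_s: 1.6
tool_pos: [0.6098, 0.1469, 0.1298]
tool_rot: [-180.0, -0.0, 154.1]
force: [0.6, 1.3, 0.4]
grip_width: 0.0873
grasp_force: 0.0
```

```bash
cat >> h.py <<'E'
def look(c,z,r,name,near,save=True):
    "wrist view: disc of colour c, top at z, radius r; largest blob near (x,y)"
    T=tool();p,d=viewer.read_camera("wrist")
    if save: cv2.imwrite(f"pics/{name}.png",p)
    hsv=cv2.cvtColor(p,cv2.COLOR_BGR2HSV).astype(int);h,s,v=hsv[...,0],hsv[...,1],hsv[...,2]
    m={'o':(h<14)&(s>150)&(v>110),'b':(h>105)&(h<130)&(s>130)}[c].astype(np.uint8)
    vv,uu=np.indices(m.shape);C=CAL["wrist"];K=C["K"];E=T@C["hand_eye"]
    r_=np.stack([(uu-K[0,2])/K[0,0],-(vv-K[1,2])/K[1,1],-np.ones(m.shape)],-1)@E[:3,:3].T
    XY=(r_*((z-E[2,3])/r_[...,2])[...,None]+E[:3,3])[...,:2]
    m[np.hypot(*np.moveaxis(XY-near,-1,0))>r+.03]=0
    k,l,st,ce=cv2.connectedComponentsWithStats(m);i=1+np.argmax(st[1:,4]);ok=l==i
    P=XY[ok].astype(np.float32);(cx,cy),rr=cv2.minEnclosingCircle(P)
    Q=XY[(np.hypot(XY[...,0]-cx,XY[...,1]-cy)<.93*rr)&~ok]-[cx,cy];q=Q.mean(0) if len(Q) else np.array([0,0])
    depth=np.median(d[ok]);uv=np.argwhere(ok).mean(0)
    zz=[px("wrist",b,a,d=d[a,b],tool=T)[2] for a,b in np.argwhere(ok)[::400]]
    print(name,"centre",np.round([cx,cy],4),"r",round(rr,4),"slot",round(np.degrees(np.arctan2(q[1],q[0])),1),"len",np.round(np.hypot(*q),4),"z",np.round(np.percentile(zz,[20,50,80]),4),"px",uv[::-1].round())
    return cx,cy
E
python3 -c "
from h import *
x,y=look('o',.012,.032,'w1',(.61,.146))
plan((.61,.146,.04,154))"
```

```text
w1 centre [0.5918 0.1666] r 0.0159 slot 142.2 len 0.0 z [0.0057 0.0057 0.0057] px [289. 172.]
now [0.614  0.1371 0.1281] [-179.7    0.3  153.6] t 1.65
-> (0.61, 0.146, 0.04, 154) shift [ 8.   6.6 88. ] turn -0.007 tilt [-0.006  0.005]
```

View pics/w1.png

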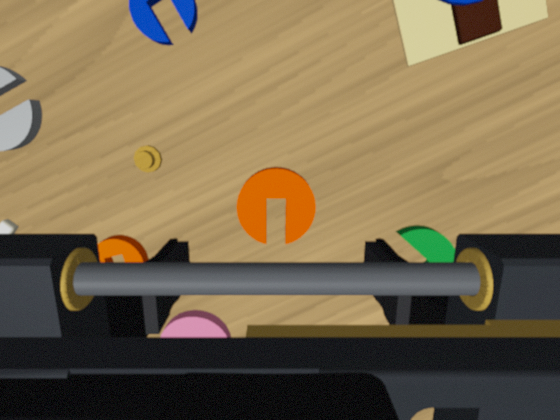

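The wrist view shows the large orange disc at (276,206) with its slot pointing straight down the image. The arm was still coasting, so I'll let it settle and measure again.

arm_command(
  series=[
    [[0,0,0],0],
    [[0,0,0],0],
    [[0,0,0],0],
    [[0,0,0],0],
    [[0,0,0],0],
  ],
)

```text
time_s: 2.15
tool_pos: [0.6088, 0.1494, 0.131]
tool_rot: [180.0, 0.0, 154.2]
force: [0.0, -0.3, 0.2]
grip_width: 0.087
grasp_force: 0.0
```

```bash
sed -i "s/'o':(h<14)&(s>150)/'o':(h<16)\&(s>190)/" h.py; python3 -c "
from h import *
p=cv2.imread('pics/w1.png');print(cv2.cvtColor(p,cv2.COLOR_BGR2HSV)[[190,230,250],[276,255,110]])
x,y=look('o',.012,.032,'w2',(.61,.146))
plan((x,y,.04,154))"
```

```text
[[ 15 255 216]
 [ 14 255 215]
 [ 16 255 216]]
w2 centre [0.6092 0.1457] r 0.0321 slot -26.9 len 0.0103 z [0.0098 0.0112 0.0123] px [273. 205.]
now [0.6089 0.1491 0.1309] [180.    0.  154.2] t 2.2
-> (0.6091892123222351, 0.1457122564315796, 0.04, 154) shift [-1.7 -3.  90.9] turn 0.004 tilt [0.001 0.   ]
```

arm_command(
  series=[
    [[-1,-2,25],0.01],
    [[-2,-3,50],0.02],
    [[-2,-3,75],0.02],
    [[-2,-3,90],0.02],
    [[-2,-3,90],0.02],
  ],
)

```text
time_s: 2.7
tool_pos: [0.6078, 0.1444, 0.0383]
tool_rot: [-179.8, -0.2, 153.0]
force: [-1.0, -0.4, -0.3]
grip_width: 0.0871
grasp_force: 0.0
```

arm_command(
  series=[
    [[0,0,10],0],
    [[0,0,20],0],
    [[0,0,26],0],
    [[0,0,28],0],
    [[0,0,28],0],
  ],
)

```text
time_s: 3.2
tool_pos: [0.6096, 0.1445, 0.0124]
tool_rot: [-180.0, -0.0, 153.0]
force: [-0.2, 0.2, 1.1]
grip_width: 0.0873
grasp_force: 0.0
```

```bash
python3 -c "
from h import *
plan((.6092,.1457,.0105,153))"
```

```text
now [0.6096 0.1445 0.0124] [-180.   -0.  153.] t 3.2
-> (0.6092, 0.1457, 0.0105, 153) shift [0.9 0.9 1.9] turn -0.001 tilt [-0. -0.]
```

arm_command(
  series=[
    [[1,1,1.5],0],
    [[1,1,1.5],0],
    [[1,1,1.5],0],
    [[1,1,1.5],0],
    [[1,1,1.5],0],
  ],
  grip=1,
  grip_force=30,
)

```text
time_s: 3.7
tool_pos: [0.6095, 0.146, 0.0113]
tool_rot: [180.0, 0.0, 153.0]
force: [0.2, 0.5, 1.3]
grip_width: 0.0632
grasp_force: 30.0
```

arm_command(
  series=[
    [[0,0,0],0],
    [[0,0,0],0],
    [[0,0,0],0],
    [[0,0,0],0],
    [[0,0,0],0],
  ],
)

```text
time_s: 4.2
tool_pos: [0.6095, 0.146, 0.0113]
tool_rot: [180.0, 0.0, 153.0]
force: [0.1, 0.3, 1.6]
grip_width: 0.0629
grasp_force: 30.0
```

```bash
python3 -c "
from h import *
plan((.6092,.1457,.0105,153),(.6092,.1457,.130,153),(.4806,-.2975,.13,153))"
```

```text
now [0.6095 0.146  0.0113] [180.   0. 153.] t 4.2
-> (0.6092, 0.1457, 0.0105, 153) shift [ 0.1 -0.4  0.8] turn -0.0 tilt [0. 0.]
-> (0.6092, 0.1457, 0.13, 153) shift [   0.     0.  -119.5] turn 0.0 tilt [0. 0.]
-> (0.4806, -0.2975, 0.13, 153) shift [ -86.6 -453.3   -0. ] turn 0.0 tilt [0. 0.]
```

arm_command(
  series=[
    [[0,0,-20],0],
    [[0,0,-50],0],
    [[0,-10,-85],0],
    [[-5,-30,-110],0],
    [[-10,-60,-120],0],
  ],
)

```text
time_s: 4.7
tool_pos: [0.5921, 0.0892, 0.1333]
tool_rot: [179.8, 0.1, 153.1]
force: [0.9, -0.3, -2.1]
grip_width: 0.063
grasp_force: 30.0
```

arm_command(
  series=[
    [[-9,-45,0],0],
    [[-18,-90,0],0],
    [[-27,-135,0],0],
    [[-36,-180,0],0],
    [[-44,-225,0],0],
  ],
)

```text
time_s: 5.2
tool_pos: [0.5263, -0.1343, 0.1303]
tool_rot: [-180.0, -0.1, 153.0]
force: [0.2, -0.2, -1.0]
grip_width: 0.0632
grasp_force: 30.0
```

arm_command(
  series=[
    [[-9,-45,0],0],
    [[-18,-90,0],0],
    [[-26,-130,0],0],
    [[-31,-160,0],0],
    [[-33,-168,0],0],
  ],
)

```text
time_s: 5.7
tool_pos: [0.4775, -0.3019, 0.1305]
tool_rot: [-179.8, -0.1, 152.6]
force: [-0.7, -0.4, -2.1]
grip_width: 0.0631
grasp_force: 30.0
```

arm_command(
  series=[
    [[0,0,0],0],
    [[0,0,0],0],
    [[0,0,0],0],
    [[0,0,0],0],
    [[0,0,0],0],
  ],
)

```text
time_s: 6.2
tool_pos: [0.4814, -0.2962, 0.131]
tool_rot: [180.0, -0.0, 153.1]
force: [-0.1, -0.3, -2.2]
grip_width: 0.0627
grasp_force: 30.0
```

```bash
python3 -c "
from h import *
plan((.4806,-.2975,.085,153))
print(env.get_obs()['qpos'].round(1),env.get_obs()['grip_width'])
p,d=viewer.read_camera('wrist');cv2.imwrite('pics/w3.png',p)"
```

```text
now [ 0.4814 -0.2962  0.131 ] [180.   -0.  153.1] t 6.2
-> (0.4806, -0.2975, 0.085, 153) shift [ 0.1 -1.6 46. ] turn 0.001 tilt [ 0. -0.]
[ -3.3  13.8  36.9 103.7  -9.1  65.4  99.7] 0.06273490639247778
```

View pics/w3.png

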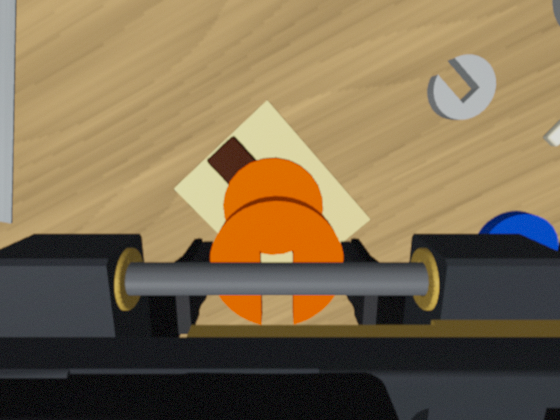

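The post's pan shows behind the held disc, with its centre near (273,207). The slot is at (276,285) and the stem is hidden under the disc. I'll check the pan centre in world coordinates.

```bash
python3 -c "
from h import *
T=tool()
for u,v in [(273,158),(224,207),(323,207)]: print(px('wrist',u,v,z=.018,tool=T).round(4))
P=[px('wrist',u,v,z=.018,tool=T)[:2] for u,v in [(273,158),(224,207),(323,207),(235,174),(311,174)]]
P=np.array(P);A=np.c_[2*P,np.ones(5)];s=np.linalg.lstsq(A,(P**2).sum(1),rcond=None)[0];print(s[:2],np.sqrt(s[2]+s[0]**2+s[1]**2))
# disc held
for u,v in [(276,197),(210,262),(342,262),(276,285)]: print('disc',(np.linalg.inv(T)@np.r_[px('wrist',u,v,z=T[2,3]+.001,tool=T),1]).round(4))
"
```

```text
[ 0.4443 -0.2814  0.018 ]
[ 0.461  -0.3336  0.018 ]
[ 0.4966 -0.2637  0.018 ]
[ 0.47903426 -0.29890408] 0.03932319226590826
disc [ 0.0335 -0.0012 -0.001   1.    ]
disc [ 0.0021 -0.0323 -0.001   1.    ]
disc [ 0.0021  0.03   -0.001   1.    ]
disc [-0.0097 -0.0012 -0.001   1.    ]
```

arm_command(
  series=[
    [[0,-2,12],0],
    [[0,-2,25],0],
    [[0,-2,40],0],
    [[0,-2,55],0],
    [[0,-2,65],0],
  ],
)

```text
time_s: 6.75
tool_pos: [0.4789, -0.2984, 0.0637]
tool_rot: [-180.0, -0.2, 153.0]
force: [-1.2, 0.4, -1.9]
grip_width: 0.063
grasp_force: 30.0
```

arm_command(
  series=[
    [[0,0,10],0],
    [[0,0,20],0],
    [[0,0,28],0],
    [[0,0,33],0],
    [[0,0,33],0],
  ],
)

```text
time_s: 7.25
tool_pos: [0.4796, -0.2988, 0.0324]
tool_rot: [-180.0, -0.1, 153.0]
force: [0.2, -0.9, -2.5]
grip_width: 0.0629
grasp_force: 30.0
```

arm_command(
  series=[
    [[0,0,1],0],
    [[0,0,2],0],
    [[0,0,3],0],
    [[0,0,3],0],
    [[0,0,3],0],
  ],
)

```text
time_s: 7.75
tool_pos: [0.4801, -0.299, 0.0302]
tool_rot: [180.0, 0.0, 153.0]
force: [-0.2, 0.2, -1.4]
grip_width: 0.063
grasp_force: 30.0
```

arm_command(
  series=[
    [[0,0,1],0],
    [[0,0,1],0],
    [[0,0,1],0],
    [[0,0,1],0],
    [[0,0,1],0],
  ],
)

```text
time_s: 8.25
tool_pos: [0.4802, -0.2991, 0.0293]
tool_rot: [180.0, 0.0, 153.0]
force: [-0.1, 1.0, 1.6]
grip_width: 0.063
grasp_force: 30.0
```

arm_command(
  series=[
    [[0,0,0],0],
    [[0,0,0],0],
    [[0,0,0],0],
    [[0,0,0],0],
    [[0,0,0],0],
  ],
  grip=-1,
)

```text
time_s: 8.75
tool_pos: [0.48, -0.299, 0.029]
tool_rot: [180.0, -0.0, 153.0]
force: [0.3, -0.2, -0.2]
grip_width: 0.0858
grasp_force: 0.0
```

arm_command(
  series=[
    [[0,0,-10],0],
    [[0,0,-30],0],
    [[0,0,-55],0],
    [[0,0,-80],0],
    [[0,0,-100],0],
  ],
)

```text
time_s: 9.25
tool_pos: [0.4804, -0.2995, 0.1313]
tool_rot: [180.0, 0.1, 152.9]
force: [-0.2, 0.1, -0.3]
grip_width: 0.0867
grasp_force: 0.0
```

arm_command(
  series=[
    [[-35,0,0],0],
    [[-60,0,0],0],
    [[-60,0,0],0],
    [[-60,0,0],0],
    [[-60,0,0],0],
  ],
)

```text
time_s: 9.75
tool_pos: [0.5324, -0.3262, 0.1291]
tool_rot: [180.0, -0.1, 152.9]
force: [0.2, 0.4, 0.4]
grip_width: 0.0871
grasp_force: 0.0
```

```bash
python3 -c "
from h import *
look('o',.030,.032,'w4',(.480,-.298))
plan((.5954,.0043,.13,172))
"
```

```text
w4 centre [ 0.4789 -0.2992] r 0.0384 slot 161.1 len 0.004 z [0.0178 0.0289 0.0295] px [277. 130.]
now [ 0.5325 -0.3261  0.1292] [180.   -0.  152.9] t 9.8
-> (0.5954, 0.0043, 0.13, 172) shift [ 94.3 322.8  -0.7] turn -0.333 tilt [ 0.    -0.001]
```

View pics/w4.png

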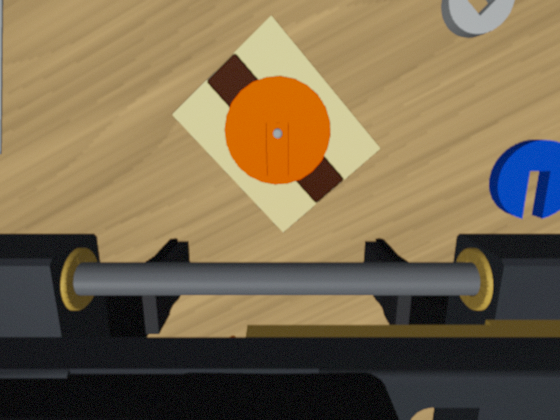

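The large orange disc is seated with the stem at (277,133), inside its slot. Next is the small orange disc.

arm_command(
  series=[
    [[10,34,0],0],
    [[20,68,0],0],
    [[30,102,0],0],
    [[40,136,0],0],
    [[50,170,0],0],
  ],
)

```text
time_s: 10.3
tool_pos: [0.5655, -0.1507, 0.1294]
tool_rot: [180.0, -0.0, 152.9]
force: [0.4, -0.4, -0.6]
grip_width: 0.0871
grasp_force: 0.0
```

arm_command(
  series=[
    [[10,34,0],-0.08],
    [[20,68,0],-0.16],
    [[30,102,0],-0.24],
    [[40,136,0],-0.33],
    [[44,153,0],-0.33],
  ],
)

```text
time_s: 10.8
tool_pos: [0.5962, 0.0084, 0.1293]
tool_rot: [179.9, -0.0, 172.1]
force: [-0.3, 1.1, -1.0]
grip_width: 0.087
grasp_force: 0.0
```

arm_command(
  series=[
    [[0,0,0],0],
    [[0,0,0],0],
    [[0,0,0],0],
    [[0,0,0],0],
    [[0,0,0],0],
  ],
)

```text
time_s: 11.3
tool_pos: [0.5964, 0.0026, 0.1291]
tool_rot: [-180.0, 0.0, 171.7]
force: [-0.5, 1.0, -0.4]
grip_width: 0.0867
grasp_force: 0.0
```

```bash
python3 -c "
from h import *
x,y=look('o',.012,.023,'w5',(.5954,.0043))
plan((x,y,.04,172),(x,y,.011,172))
"
```

```text
w5 centre [0.5948 0.0026] r 0.0232 slot -14.0 len 0.0066 z [0.0102 0.011  0.0114] px [278. 201.]
now [0.5964 0.003  0.1291] [-180.     0.   171.8] t 11.35
-> (0.5948334336280823, 0.0026036426424980164, 0.04, 172) shift [ 1.5 -0.6 89.1] turn -0.004 tilt [-0.  0.]
-> (0.5948334336280823, 0.0026036426424980164, 0.011, 172) shift [ 0. -0. 29.] turn 0.0 tilt [0. 0.]
```

arm_command(
  series=[
    [[1,0,25],0.03],
    [[2,-1,50],0.06],
    [[2,-1,75],0.06],
    [[2,-1,90],0.06],
    [[2,-1,90],0.06],
  ],
)

```text
time_s: 11.85
tool_pos: [0.5926, 0.0032, 0.0369]
tool_rot: [-179.9, -0.2, 168.4]
force: [-0.6, -0.6, 0.0]
grip_width: 0.0871
grasp_force: 0.0
```

arm_command(
  series=[
    [[0,0,10],0],
    [[0,0,20],0],
    [[0,0,26],0],
    [[0,0,28],0],
    [[0,0,28],0],
  ],
)

```text
time_s: 12.35
tool_pos: [0.5943, 0.0034, 0.0109]
tool_rot: [-180.0, -0.0, 168.4]
force: [0.3, -0.3, -0.0]
grip_width: 0.0871
grasp_force: 0.0
```

arm_command(
  series=[
    [[0,0,0],0],
    [[0,0,0],0],
    [[0,0,0],0],
    [[0,0,0],0],
    [[0,0,0],0],
  ],
  grip=1,
)

```text
time_s: 12.85
tool_pos: [0.5945, 0.0035, 0.0112]
tool_rot: [180.0, 0.0, 168.4]
force: [-0.5, 0.6, -0.5]
grip_width: 0.0552
grasp_force: 0.0
```

arm_command(
  series=[
    [[0,0,0],0],
    [[0,0,0],0],
    [[0,0,0],0],
    [[0,0,0],0],
    [[0,0,0],0],
  ],
)

```text
time_s: 13.35
tool_pos: [0.5944, 0.0035, 0.0111]
tool_rot: [180.0, 0.0, 168.4]
force: [-0.2, 0.7, -0.6]
grip_width: 0.0449
grasp_force: 30.0
```

```bash
python3 -c "
from h import *
x,y=.5948,.0026
plan((x,y,.011,168),(x,y,.13,168),(.480,-.299,.13,168),(.480,-.299,.13,66))
"
```

```text
now [0.5944 0.0035 0.0111] [180.    0.  168.4] t 13.35
-> (0.5948, 0.0026, 0.011, 168) shift [-0.6 -0.8  0.1] turn 0.008 tilt [0. 0.]
-> (0.5948, 0.0026, 0.13, 168) shift [   0.    0. -119.] turn 0.0 tilt [0. 0.]
-> (0.48, -0.299, 0.13, 168) shift [  49.6 -318.9   -0. ] turn 0.0 tilt [0. 0.]
-> (0.48, -0.299, 0.13, 66) shift [0. 0. 0.] turn 1.78 tilt [ 0. -0.]
```

arm_command(
  series=[
    [[0,0,-20],0],
    [[0,0,-45],0.14],
    [[0,0,-75],0.28],
    [[0,0,-105],0.42],
    [[0,0,-120],0.56],
  ],
)

```text
time_s: 13.85
tool_pos: [0.5955, 0.0033, 0.1337]
tool_rot: [179.8, 0.1, 136.0]
force: [1.5, -0.3, -1.6]
grip_width: 0.0452
grasp_force: 30.0
```

arm_command(
  series=[
    [[0,0,0],0.14],
    [[0,0,0],0.28],
    [[0,0,0],0.42],
    [[0,0,0],0.56],
    [[0,0,0],0.7],
  ],
)

```text
time_s: 14.35
tool_pos: [0.594, 0.0035, 0.1307]
tool_rot: [-180.0, -0.0, 95.9]
force: [0.7, 0.8, -1.4]
grip_width: 0.0449
grasp_force: 30.0
```

arm_command(
  series=[
    [[0,0,0],0.14],
    [[0,0,0],0.28],
    [[0,0,0],0.42],
    [[0,0,0],0.54],
    [[0,0,0],0.54],
  ],
)

```text
time_s: 14.85
tool_pos: [0.5941, 0.0035, 0.1307]
tool_rot: [-180.0, 0.0, 65.3]
force: [0.2, -0.8, -1.2]
grip_width: 0.0447
grasp_force: 30.0
```

arm_command(
  series=[
    [[-32,2,0],0],
    [[-64,4,0],0],
    [[-96,7,0],0],
    [[-128,9,0],0],
    [[-160,11,0],0],
  ],
)

```text
time_s: 15.35
tool_pos: [0.5368, -0.1476, 0.131]
tool_rot: [-180.0, -0.0, 65.5]
force: [0.2, 0.1, -1.5]
grip_width: 0.0452
grasp_force: 30.0
```

arm_command(
  series=[
    [[-40,3,0],0],
    [[-80,6,0],0],
    [[-120,9,0],0],
    [[-150,11,0],0],
    [[-162,11,0],0],
  ],
)

```text
time_s: 15.85
tool_pos: [0.4776, -0.302, 0.1313]
tool_rot: [180.0, 0.1, 65.2]
force: [-0.5, -0.0, -1.2]
grip_width: 0.0445
grasp_force: 30.0
```

arm_command(
  series=[
    [[0,0,0],0],
    [[0,0,0],0],
    [[0,0,0],0],
    [[0,0,0],0],
    [[0,0,0],0],
  ],
)

```text
time_s: 16.35
tool_pos: [0.4805, -0.2971, 0.131]
tool_rot: [-180.0, -0.0, 65.4]
force: [-0.2, -0.6, -1.0]
grip_width: 0.0447
grasp_force: 30.0
```

```bash
python3 -c "
from h import *
plan((.480,-.299,.075,65),(.480,-.299,.042,65))
p,d=viewer.read_camera('wrist');cv2.imwrite('pics/w6.png',p)
"
```

```text
now [ 0.4805 -0.2971  0.131 ] [-180.    -0.    65.4] t 16.35
-> (0.48, -0.299, 0.075, 65) shift [-2.   0.3 56. ] turn 0.008 tilt [-0. -0.]
-> (0.48, -0.299, 0.042, 65) shift [ 0. -0. 33.] turn 0.0 tilt [0. 0.]
```

View pics/w6.png

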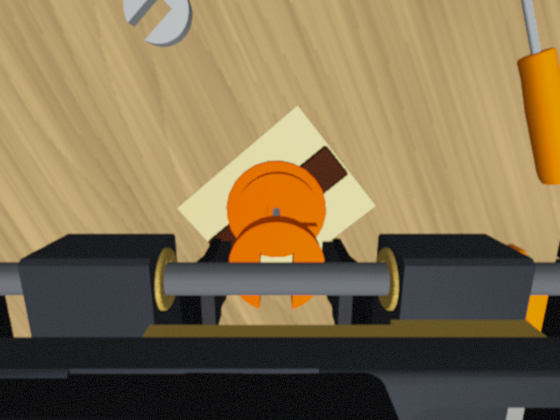

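The held small disc's slot and the stem line up at column 276, so I'll lower it.

arm_command(
  series=[
    [[-2,0,12],0],
    [[-2,0,25],0],
    [[-2,0,38],0],
    [[-2,0,50],0],
    [[-2,0,56],0],
  ],
)

```text
time_s: 16.9
tool_pos: [0.478, -0.2996, 0.073]
tool_rot: [-179.8, 0.0, 65.3]
force: [0.6, -0.4, -0.1]
grip_width: 0.0445
grasp_force: 30.0
```

arm_command(
  series=[
    [[0,0,10],0],
    [[0,0,20],0],
    [[0,0,28],0],
    [[0,0,31],0],
    [[0,0,31],0],
  ],
)

```text
time_s: 17.4
tool_pos: [0.4787, -0.3, 0.0436]
tool_rot: [-180.0, 0.0, 65.3]
force: [-0.7, 0.0, -0.6]
grip_width: 0.0446
grasp_force: 30.0
```

arm_command(
  series=[
    [[0,0,1],0],
    [[0,0,2],0],
    [[0,0,3],0],
    [[0,0,3],0],
    [[0,0,3],0],
  ],
)

```text
time_s: 17.9
tool_pos: [0.4791, -0.3001, 0.0412]
tool_rot: [180.0, -0.0, 65.3]
force: [0.1, 0.1, -0.8]
grip_width: 0.0447
grasp_force: 30.0
```

Open, rise, back off along -x, and check.

arm_command(
  series=[
    [[0,0,0.5],0],
    [[0,0,0.5],0],
    [[0,0,0.5],0],
    [[0,0,0.5],0],
    [[0,0,0.5],0],
  ],
)

```text
time_s: 18.4
tool_pos: [0.4791, -0.3001, 0.041]
tool_rot: [180.0, -0.0, 65.3]
force: [-1.6, 1.2, 5.6]
grip_width: 0.0449
grasp_force: 30.0
```

arm_command(
  series=[
    [[0,0,0],0],
    [[0,0,0],0],
    [[0,0,0],0],
    [[0,0,0],0],
    [[0,0,0],0],
  ],
  grip=-1,
)

```text
time_s: 18.9
tool_pos: [0.479, -0.3001, 0.0404]
tool_rot: [180.0, 0.0, 65.3]
force: [-0.8, -0.6, -0.0]
grip_width: 0.0769
grasp_force: 0.0
```

arm_command(
  series=[
    [[0,0,-10],0],
    [[0,0,-30],0],
    [[0,0,-55],0],
    [[0,0,-75],0],
    [[0,0,-90],0],
  ],
)

```text
time_s: 19.4
tool_pos: [0.4795, -0.3007, 0.1326]
tool_rot: [179.9, -0.0, 65.3]
force: [0.8, 0.7, 0.4]
grip_width: 0.0872
grasp_force: 0.0
```

arm_command(
  series=[
    [[-35,0,0],0],
    [[-60,0,0],0],
    [[-60,0,0],0],
    [[-60,0,0],0],
    [[-60,0,0],0],
  ],
)

```text
time_s: 19.9
tool_pos: [0.4546, -0.3535, 0.1304]
tool_rot: [-180.0, -0.1, 65.4]
force: [-0.2, -0.7, 0.3]
grip_width: 0.0871
grasp_force: 0.0
```

```bash
python3 -c "
from h import *
look('o',.042,.023,'w7',(.480,-.298))
plan((.6074,-.131,.13,65),(.6074,-.131,.13,155))
"
```

```text
w7 centre [ 0.4788 -0.2979] r 0.0366 slot 62.1 len 0.0143 z [0.0174 0.0301 0.0411] px [276. 129.]
now [ 0.4547 -0.3533  0.1304] [-180.    -0.    65.4] t 19.95
-> (0.6074, -0.131, 0.13, 65) shift [265.7  46.4   0.6] turn 0.007 tilt [-0.    -0.001]
-> (0.6074, -0.131, 0.13, 155) shift [0. 0. 0.] turn -1.571 tilt [-0.  0.]
```

View pics/w7.png

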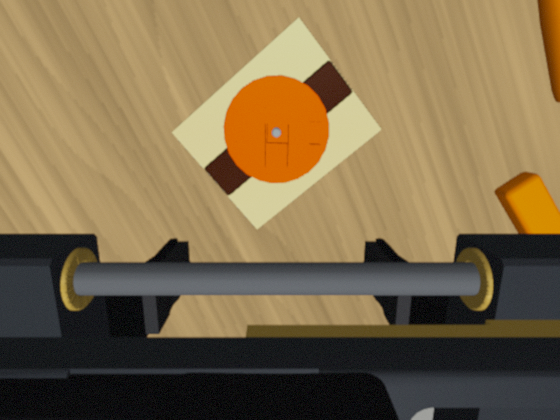

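The orange stack is right: the small disc's slot runs down the image from the stem at (276,132), and the large disc's slot runs across. On to the large blue disc.

arm_command(
  series=[
    [[40,7,0],0],
    [[80,14,0],0],
    [[120,21,0],0],
    [[160,28,0],0],
    [[200,35,0],0],
  ],
)

```text
time_s: 20.45
tool_pos: [0.5705, -0.1846, 0.1306]
tool_rot: [-180.0, -0.0, 65.4]
force: [1.4, -0.2, 0.5]
grip_width: 0.0873
grasp_force: 0.0
```

arm_command(
  series=[
    [[40,7,0],-0.14],
    [[66,11,0],-0.28],
    [[66,11,0],-0.42],
    [[66,11,0],-0.56],
    [[66,11,0],-0.7],
  ],
)

```text
time_s: 20.95
tool_pos: [0.6071, -0.1303, 0.1303]
tool_rot: [-180.0, -0.0, 105.9]
force: [0.7, 0.7, -0.6]
grip_width: 0.0869
grasp_force: 0.0
```

arm_command(
  series=[
    [[0,0,0],-0.14],
    [[0,0,0],-0.28],
    [[0,0,0],-0.42],
    [[0,0,0],-0.56],
    [[0,0,0],-0.7],
  ],
)

```text
time_s: 21.45
tool_pos: [0.607, -0.1307, 0.1304]
tool_rot: [180.0, -0.0, 146.0]
force: [0.3, -0.2, 1.1]
grip_width: 0.0872
grasp_force: 0.0
```

arm_command(
  series=[
    [[0,0,0],-0.14],
    [[0,0,0],-0.14],
    [[0,0,0],-0.14],
    [[0,0,0],-0.14],
    [[0,0,0],-0.14],
  ],
)

```text
time_s: 21.95
tool_pos: [0.6069, -0.1319, 0.1305]
tool_rot: [-180.0, -0.0, 153.5]
force: [0.1, -0.3, 0.6]
grip_width: 0.0872
grasp_force: 0.0
```

```bash
python3 -c "
from h import *
x,y=look('b',.012,.032,'w8',(.6074,-.131))
plan((x,y,.011,154))
"
```

```text
w8 centre [ 0.6065 -0.1321] r 0.0319 slot -28.6 len 0.0107 z [0.0108 0.0114 0.012 ] px [277. 202.]
now [ 0.6069 -0.132   0.1305] [-180.    -0.   153.5] t 22.0
-> (0.6064926981925964, -0.13213856518268585, 0.011, 154) shift [  0.3  -0.3 119.5] turn -0.009 tilt [-0. -0.]
```

arm_command(
  series=[
    [[0,0,25],0.03],
    [[0,0,50],0.03],
    [[0,0,75],0.03],
    [[0,0,90],0.03],
    [[0,0,90],0.03],
  ],
)

```text
time_s: 22.5
tool_pos: [0.6051, -0.1317, 0.0382]
tool_rot: [-179.9, -0.2, 151.8]
force: [0.1, 0.5, 0.5]
grip_width: 0.087
grasp_force: 0.0
```

arm_command(
  series=[
    [[0,0,10],0],
    [[0,0,20],0],
    [[0,0,26],0],
    [[0,0,29],0],
    [[0,0,29],0],
  ],
)

```text
time_s: 23.0
tool_pos: [0.6066, -0.1321, 0.0112]
tool_rot: [-180.0, -0.0, 151.8]
force: [0.5, 0.2, -0.3]
grip_width: 0.087
grasp_force: 0.0
```

arm_command(
  series=[
    [[0,0,0],0],
    [[0,0,0],0],
    [[0,0,0],0],
    [[0,0,0],0],
    [[0,0,0],0],
  ],
  grip=1,
)

```text
time_s: 23.5
tool_pos: [0.6071, -0.1321, 0.0119]
tool_rot: [180.0, 0.0, 151.8]
force: [0.7, 0.3, -0.1]
grip_width: 0.0628
grasp_force: 30.0
```

arm_command(
  series=[
    [[0,0,0],0],
    [[0,0,0],0],
    [[0,0,0],0],
    [[0,0,0],0],
    [[0,0,0],0],
  ],
)

```text
time_s: 24.0
tool_pos: [0.6071, -0.1322, 0.0118]
tool_rot: [180.0, 0.0, 151.8]
force: [-0.1, 0.4, 3.5]
grip_width: 0.0629
grasp_force: 30.0
```

```bash
python3 -c "
from h import *
x,y=.6065,-.132
plan((x,y,.13,151.7),(.4981,.3421,.13,151.7))
"
```

```text
now [ 0.6071 -0.1322  0.0118] [180.    0.  151.8] t 24.0
-> (0.6065, -0.132, 0.13, 151.7) shift [ 6.000e-01 -1.000e-01 -1.182e+02] turn 0.002 tilt [0. 0.]
-> (0.4981, 0.3421, 0.13, 151.7) shift [320.2 366.    0. ] turn 0.0 tilt [0. 0.]
```

arm_command(
  series=[
    [[0,0,-20],0],
    [[0,0,-50],0],
    [[0,0,-85],0],
    [[0,0,-110],0],
    [[0,0,-119],0],
  ],
)

```text
time_s: 24.5
tool_pos: [0.6079, -0.1327, 0.1327]
tool_rot: [179.9, 0.2, 151.8]
force: [0.2, -0.6, -2.3]
grip_width: 0.0628
grasp_force: 30.0
```

arm_command(
  series=[
    [[15,17,0],0],
    [[40,46,0],0],
    [[65,74,0],0],
    [[90,103,0],0],
    [[115,131,0],0],
  ],
)

```text
time_s: 25.0
tool_pos: [0.5657, 0.0391, 0.1287]
tool_rot: [-179.9, -0.1, 151.8]
force: [-0.3, -0.1, -2.3]
grip_width: 0.0633
grasp_force: 30.0
```

arm_command(
  series=[
    [[25,29,0],0],
    [[50,58,0],0],
    [[75,86,0],0],
    [[100,115,0],0],
    [[125,143,0],0],
  ],
)

```text
time_s: 25.5
tool_pos: [0.5231, 0.2238, 0.1288]
tool_rot: [-179.9, -0.1, 151.8]
force: [1.2, 0.0, -2.0]
grip_width: 0.0629
grasp_force: 30.0
```

arm_command(
  series=[
    [[25,28,0],0],
    [[50,57,0],0],
    [[70,80,0],0],
    [[80,92,0],0],
    [[80,92,0],0],
  ],
)

```text
time_s: 26.0
tool_pos: [0.4958, 0.3436, 0.129]
tool_rot: [-179.9, -0.1, 152.1]
force: [0.3, -1.0, -2.0]
grip_width: 0.063
grasp_force: 30.0
```

arm_command(
  series=[
    [[0,0,0],0],
    [[0,0,0],0],
    [[0,0,0],0],
    [[0,0,0],0],
    [[0,0,0],0],
  ],
)

```text
time_s: 26.5
tool_pos: [0.498, 0.3409, 0.1308]
tool_rot: [180.0, 0.0, 151.8]
force: [0.5, -0.0, -2.0]
grip_width: 0.0632
grasp_force: 30.0
```

```bash
python3 -c "
from h import *
plan((.4981,.3421,.075,151.7))
p,d=viewer.read_camera('wrist');cv2.imwrite('pics/w9.png',p)
"
```

```text
now [0.498  0.3409 0.1308] [180.    0.  151.8] t 26.5
-> (0.4981, 0.3421, 0.075, 151.7) shift [ 0.4  1.1 55.8] turn 0.001 tilt [0. 0.]
```

View pics/w9.png

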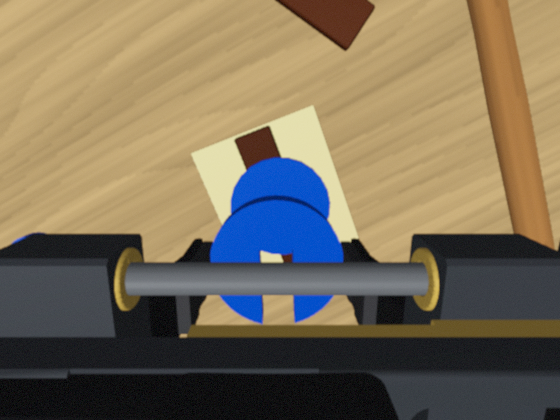

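The blue pan's centre is near column 280 and the held slot is near 278, so a 2 mm shift in tool y is enough. Lowering.

arm_command(
  series=[
    [[0,2,12],0],
    [[0,2,25],0],
    [[0,2,40],0],
    [[0,2,55],0],
    [[0,2,65],0],
  ],
)

```text
time_s: 27.05
tool_pos: [0.4975, 0.3426, 0.063]
tool_rot: [-179.8, -0.1, 151.8]
force: [0.3, 0.7, -1.8]
grip_width: 0.063
grasp_force: 30.0
```

arm_command(
  series=[
    [[0,0,10],0],
    [[0,0,20],0],
    [[0,0,28],0],
    [[0,0,33],0],
    [[0,0,33],0],
  ],
)

```text
time_s: 27.55
tool_pos: [0.4982, 0.3431, 0.0318]
tool_rot: [-179.9, -0.0, 151.8]
force: [-0.9, 0.7, -2.7]
grip_width: 0.0629
grasp_force: 30.0
```

arm_command(
  series=[
    [[0,0,1],0],
    [[0,0,2],0],
    [[0,0,3],0],
    [[0,0,3],0],
    [[0,0,3],0],
  ],
)

```text
time_s: 28.05
tool_pos: [0.4987, 0.3435, 0.0298]
tool_rot: [180.0, 0.0, 151.8]
force: [-0.7, -0.5, -1.6]
grip_width: 0.0627
grasp_force: 30.0
```

arm_command(
  series=[
    [[0,0,0.5],0],
    [[0,0,0.5],0],
    [[0,0,0.5],0],
    [[0,0,0.5],0],
    [[0,0,0.5],0],
  ],
)

```text
time_s: 28.55
tool_pos: [0.4988, 0.3435, 0.0298]
tool_rot: [180.0, 0.0, 151.8]
force: [-2.5, -1.7, 5.2]
grip_width: 0.0628
grasp_force: 30.0
```

arm_command(
  series=[
    [[0,0,0],0],
    [[0,0,0],0],
    [[0,0,0],0],
    [[0,0,0],0],
    [[0,0,0],0],
  ],
  grip=-1,
)

```text
time_s: 29.05
tool_pos: [0.4985, 0.3433, 0.0289]
tool_rot: [-180.0, 0.0, 151.8]
force: [-0.3, 0.7, -0.3]
grip_width: 0.0859
grasp_force: 0.0
```

arm_command(
  series=[
    [[0,0,-10],0],
    [[0,0,-30],0],
    [[0,0,-55],0],
    [[0,0,-80],0],
    [[0,0,-100],0],
  ],
)

```text
time_s: 29.55
tool_pos: [0.4991, 0.3436, 0.1315]
tool_rot: [179.9, 0.0, 151.8]
force: [-0.5, -0.4, -0.4]
grip_width: 0.0867
grasp_force: 0.0
```

arm_command(
  series=[
    [[-35,0,0],0],
    [[-60,0,0],0],
    [[-60,0,0],0],
    [[-60,0,0],0],
    [[-60,0,0],0],
  ],
)

```text
time_s: 30.05
tool_pos: [0.5504, 0.316, 0.1292]
tool_rot: [180.0, -0.1, 151.9]
force: [-0.9, -1.0, 0.6]
grip_width: 0.0871
grasp_force: 0.0
```

```bash
python3 -c "
from h import *
look('b',.030,.032,'w10',(.498,.342))
T=tool()
plan((.4431,.1366,.13,179))
"
```

```text
w10 centre [0.4978 0.3431] r 0.0382 slot -35.7 len 0.0012 z [0.0175 0.0292 0.0298] px [276. 131.]
now [0.5503 0.3162 0.1291] [ 1.800e+02 -1.000e-01  1.519e+02] t 30.1
-> (0.4431, 0.1366, 0.13, 179) shift [  10.1 -208.9   -0.9] turn -0.473 tilt [ 0.    -0.001]
```

View pics/w10.png

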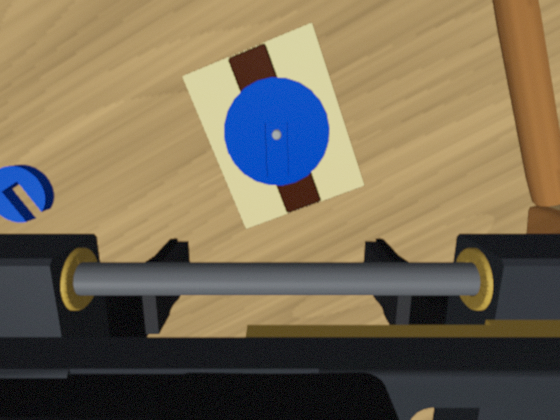

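The large blue disc is seated with the stem at (277,134), inside its slot. The last one is the small blue disc.

arm_command(
  series=[
    [[2,-35,0],-0.1],
    [[4,-70,0],-0.2],
    [[6,-105,0],-0.3],
    [[8,-140,0],-0.4],
    [[9,-175,0],-0.45],
  ],
)

```text
time_s: 30.6
tool_pos: [0.4593, 0.1648, 0.1291]
tool_rot: [180.0, -0.0, 177.9]
force: [0.5, -1.1, 0.3]
grip_width: 0.0873
grasp_force: 0.0
```

arm_command(
  series=[
    [[0,0,0],0],
    [[0,0,0],0],
    [[0,0,0],0],
    [[0,0,0],0],
    [[0,0,0],0],
  ],
)

```text
time_s: 31.1
tool_pos: [0.461, 0.1659, 0.129]
tool_rot: [-180.0, -0.0, 177.7]
force: [-0.3, 0.0, 0.1]
grip_width: 0.087
grasp_force: 0.0
```

```bash
python3 -c "
from h import *
x,y=look('b',.012,.023,'w11',(.4431,.1366))
plan((x,y,.04,178))
"
```

```text
w11 centre [0.4422 0.1366] r 0.023 slot 7.6 len 0.0064 z [0.0112 0.0118 0.0119] px [239. 182.]
now [0.461  0.1657 0.1289] [-180.    -0.   177.7] t 31.15
-> (0.44221800565719604, 0.13662756979465485, 0.04, 178) shift [ 17.6 -29.7  88.9] turn -0.006 tilt [-0. -0.]
```

arm_command(
  series=[
    [[9,-15,10],-0.05],
    [[18,-30,30],-0.08],
    [[18,-30,60],-0.08],
    [[18,-30,85],-0.08],
    [[18,-30,88],-0.08],
  ],
)

```text
time_s: 31.65
tool_pos: [0.4393, 0.1349, 0.0383]
tool_rot: [-179.9, -0.3, -177.8]
force: [-0.1, -0.5, -0.3]
grip_width: 0.0868
grasp_force: 0.0
```

arm_command(
  series=[
    [[0,0,0],0],
    [[0,0,10],0],
    [[0,0,20],0],
    [[0,0,29],0],
    [[0,0,29],0],
  ],
)

```text
time_s: 32.15
tool_pos: [0.4406, 0.1354, 0.0108]
tool_rot: [-179.9, -0.1, -177.8]
force: [-0.2, -0.2, -0.1]
grip_width: 0.0871
grasp_force: 0.0
```

arm_command(
  series=[
    [[0,0,0],0],
    [[0,0,0],0],
    [[0,0,0],0],
    [[0,0,0],0],
    [[0,0,0],0],
  ],
)

```text
time_s: 32.65
tool_pos: [0.4418, 0.1359, 0.0123]
tool_rot: [180.0, 0.0, -177.8]
force: [-0.0, -0.2, 0.0]
grip_width: 0.0871
grasp_force: 0.0
```

```bash
python3 -c "
from h import *
plan((.4422,.1366,.011,182))
"
```

```text
now [0.4418 0.1359 0.0123] [ 180.     0.  -177.8] t 32.65
-> (0.4422, 0.1366, 0.011, 182) shift [-0.4  0.7  1.3] turn 0.003 tilt [0. 0.]
```

arm_command(
  series=[
    [[0,0,1],0],
    [[0,0,1],0],
    [[0,0,1],0],
    [[0,0,1],0],
    [[0,0,1],0],
  ],
  grip=1,
)

```text
time_s: 33.15
tool_pos: [0.4416, 0.1358, 0.0111]
tool_rot: [180.0, 0.0, -177.8]
force: [0.2, -0.0, 0.1]
grip_width: 0.0548
grasp_force: 0.0
```

arm_command(
  series=[
    [[0,0,0],0],
    [[0,0,0],0],
    [[0,0,0],0],
    [[0,0,0],0],
    [[0,0,0],0],
  ],
)

```text
time_s: 33.65
tool_pos: [0.4417, 0.1359, 0.0111]
tool_rot: [180.0, 0.0, -177.8]
force: [0.8, 0.7, -1.1]
grip_width: 0.0446
grasp_force: 30.0
```

arm_command(
  series=[
    [[0,0,-20],0],
    [[0,0,-50],0],
    [[0,0,-85],0],
    [[0,0,-110],0],
    [[0,0,-119],0],
  ],
)

```text
time_s: 34.15
tool_pos: [0.4431, 0.1362, 0.1326]
tool_rot: [179.9, 0.2, -177.8]
force: [0.3, 0.4, -0.6]
grip_width: 0.0447
grasp_force: 30.0
```

arm_command(
  series=[
    [[0,0,0],0.14],
    [[0,0,0],0.28],
    [[0,0,0],0.42],
    [[0,0,0],0.56],
    [[0,0,0],0.7],
  ],
)

```text
time_s: 34.65
tool_pos: [0.4408, 0.1354, 0.1287]
tool_rot: [-179.9, -0.1, 141.8]
force: [0.8, 0.6, -0.7]
grip_width: 0.0449
grasp_force: 30.0
```

arm_command(
  series=[
    [[0,0,0],0.14],
    [[0,0,0],0.28],
    [[0,0,0],0.42],
    [[0,0,0],0.56],
    [[0,0,0],0.7],
  ],
)

```text
time_s: 35.15
tool_pos: [0.4407, 0.1354, 0.1286]
tool_rot: [-179.9, 0.0, 101.6]
force: [0.0, 0.3, -0.9]
grip_width: 0.0455
grasp_force: 30.0
```

arm_command(
  series=[
    [[0,0,0],0.14],
    [[0,0,0],0.28],
    [[0,0,0],0.42],
    [[0,0,0],0.56],
    [[0,0,0],0.7],
  ],
)

```text
time_s: 35.65
tool_pos: [0.4408, 0.1353, 0.1287]
tool_rot: [-179.9, 0.1, 61.5]
force: [0.5, -0.1, -0.5]
grip_width: 0.0448
grasp_force: 30.0
```

```bash
python3 -c "
from h import *
plan((.4985,.3432,.13,62))
print(env.get_obs()['qpos'].round(1))
"
```

```text
now [0.4408 0.1353 0.1287] [-1.799e+02  1.000e-01  6.150e+01] t 35.65
-> (0.4985, 0.3432, 0.13, 62) shift [210.3 -48.3  -1.7] turn -0.008 tilt [-0.001  0.002]
[-38.5  -0.4  18.1 116.8   0.2  63.8 -48.9]
```

arm_command(
  series=[
    [[30,-7,0],0],
    [[60,-14,0],0],
    [[90,-21,0],0],
    [[120,-28,0],0],
    [[150,-35,0],0],
  ],
)

```text
time_s: 36.15
tool_pos: [0.481, 0.2852, 0.1284]
tool_rot: [-179.9, 0.1, 61.9]
force: [-0.4, -0.4, -1.2]
grip_width: 0.0445
grasp_force: 30.0
```

arm_command(
  series=[
    [[25,-6,0],0],
    [[45,-11,0],0],
    [[60,-13,0],0],
    [[60,-13,0],0],
    [[60,-13,0],0],
  ],
)

```text
time_s: 36.65
tool_pos: [0.4977, 0.3426, 0.1286]
tool_rot: [-180.0, 0.2, 61.9]
force: [0.1, 0.2, -0.2]
grip_width: 0.0443
grasp_force: 30.0
```

arm_command(
  series=[
    [[0,0,0],0],
    [[0,0,0],0],
    [[0,0,0],0],
    [[0,0,0],0],
    [[0,0,0],0],
  ],
)

```text
time_s: 37.15
tool_pos: [0.4983, 0.3434, 0.1303]
tool_rot: [180.0, -0.0, 61.9]
force: [0.3, 0.1, -0.6]
grip_width: 0.0449
grasp_force: 30.0
```

```bash
python3 -c "
from h import *
plan((.4985,.3432,.075,62))
p,d=viewer.read_camera('wrist');cv2.imwrite('pics/w12.png',p)
"
```

```text
now [0.4983 0.3434 0.1303] [180.   -0.   61.9] t 37.15
-> (0.4985, 0.3432, 0.075, 62) shift [-0.1  0.3 55.3] turn -0.002 tilt [ 0. -0.]
```

View pics/w12.png

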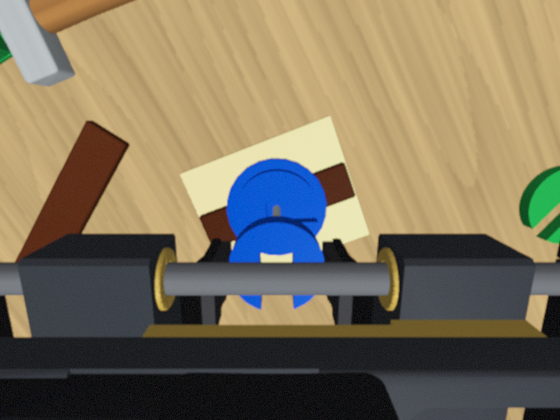

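The stem at (276,211) lines up with the held slot at (277,285). Lowering.

arm_command(
  series=[
    [[0,0,12],0],
    [[0,0,25],0],
    [[0,0,38],0],
    [[0,0,50],0],
    [[0,0,56],0],
  ],
)

```text
time_s: 37.7
tool_pos: [0.4973, 0.3429, 0.0717]
tool_rot: [-179.9, 0.2, 61.9]
force: [0.6, 0.1, -1.6]
grip_width: 0.0446
grasp_force: 30.0
```

arm_command(
  series=[
    [[0,0,10],0],
    [[0,0,20],0],
    [[0,0,28],0],
    [[0,0,31],0],
    [[0,0,31],0],
  ],
)

```text
time_s: 38.2
tool_pos: [0.4981, 0.3434, 0.0425]
tool_rot: [-180.0, 0.0, 61.9]
force: [-0.2, -0.1, -0.5]
grip_width: 0.0447
grasp_force: 30.0
```

arm_command(
  series=[
    [[0,0,0.5],0],
    [[0,0,1],0],
    [[0,0,1.5],0],
    [[0,0,2],0],
    [[0,0,2],0],
  ],
)

```text
time_s: 38.7
tool_pos: [0.4984, 0.3436, 0.0412]
tool_rot: [180.0, -0.0, 61.9]
force: [-0.6, 0.8, -0.7]
grip_width: 0.045
grasp_force: 30.0
```

arm_command(
  series=[
    [[0,0,0.5],0],
    [[0,0,0.5],0],
    [[0,0,0.5],0],
    [[0,0,0.5],0],
    [[0,0,0.5],0],
  ],
)

```text
time_s: 39.2
tool_pos: [0.4984, 0.3436, 0.0411]
tool_rot: [-180.0, -0.0, 61.9]
force: [-2.3, -1.3, 5.8]
grip_width: 0.0446
grasp_force: 30.0
```

arm_command(
  series=[
    [[0,0,0],0],
    [[0,0,0],0],
    [[0,0,0],0],
    [[0,0,0],0],
    [[0,0,0],0],
  ],
  grip=-1,
)

```text
time_s: 39.7
tool_pos: [0.4983, 0.3436, 0.0404]
tool_rot: [-180.0, 0.0, 61.9]
force: [0.1, 0.2, 0.6]
grip_width: 0.0771
grasp_force: 0.0
```

arm_command(
  series=[
    [[0,0,-10],0],
    [[0,0,-30],0],
    [[0,0,-55],0],
    [[0,0,-75],0],
    [[0,0,-90],0],
  ],
)

```text
time_s: 40.2
tool_pos: [0.499, 0.344, 0.133]
tool_rot: [179.9, -0.1, 61.9]
force: [-0.0, 0.1, -0.4]
grip_width: 0.087
grasp_force: 0.0
```

arm_command(
  series=[
    [[-35,0,0],0],
    [[-60,0,0],0],
    [[-60,0,0],0],
    [[-60,0,0],0],
    [[-60,0,0],0],
  ],
)

```text
time_s: 40.7
tool_pos: [0.4703, 0.2918, 0.1309]
tool_rot: [180.0, -0.1, 61.9]
force: [-0.4, 0.5, -0.1]
grip_width: 0.0868
grasp_force: 0.0
```

arm_command(
  series=[
    [[0,0,0],0],
    [[0,0,0],0],
    [[0,0,0],0],
    [[0,0,0],0],
    [[0,0,0],0],
  ],
)

```text
time_s: 41.2
tool_pos: [0.4701, 0.2907, 0.1305]
tool_rot: [180.0, 0.0, 61.9]
force: [0.4, 0.3, 0.1]
grip_width: 0.0869
grasp_force: 0.0
```

```bash
python3 -c "
from h import *
p,d=viewer.read_camera('wrist');t,d=viewer.read_camera('top')
a=cv2.resize(p[40:220,160:400],(400,300));b=cv2.resize(t[230:290,375:455],(400,300),interpolation=cv2.INTER_CUBIC)
c=cv2.resize(t[130:300,60:450],(800,300))
cv2.imwrite('pics/f.png',np.vstack([np.hstack([a,b]),c]))
print(env.get_obs()['tool_pos'],env.get_obs()['grip_width'])
"
```

```text
[0.47001989 0.29066543 0.13053994] 0.08712181166237132
```

View pics/f.png

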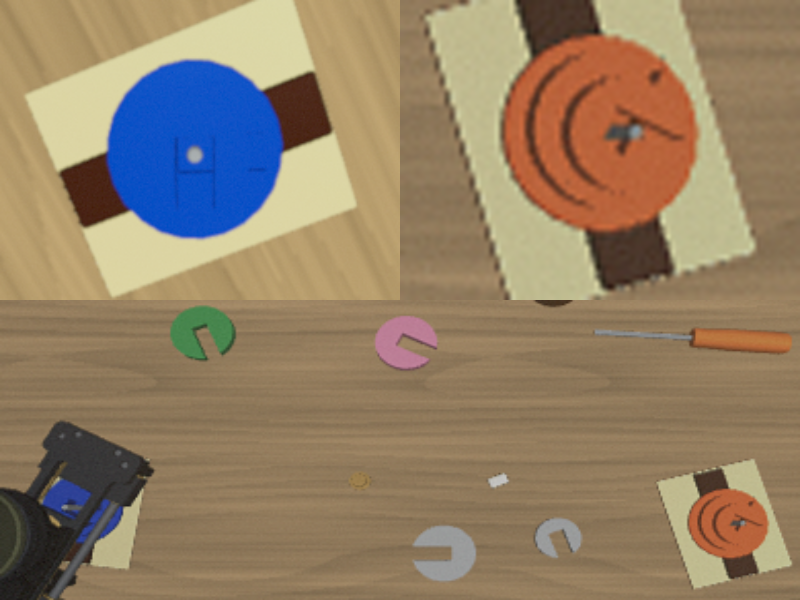

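Both stacks are centred with their slots crossed: the blue stem is at (194,155) and the orange one at (632,132). The grey discs haven't moved and the arm is clear, so I'm handing in.

```bash
python3 -c "
from cell import env
print(env.sign_off())"
```

```text
the job is handed in; nothing more can be done
None
```

Both posts are loaded and the job was handed in at about 41 s: each has its large disc on the pan and its small disc on top with the slots crossed, the grey discs look unmoved in the last picture, and the sign-off returned no verdict.

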